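# Guard the spring, flip the catch, hold the dead-man lever

## Robot

A 6-joint arm with a two-finger parallel gripper is mounted at the origin on the work surface. World frame = base frame: x ahead of the robot, y to its left, z up, the work surface at z = 0. Lengths are in m, angles in rad, forces in N, time in s.
With the tool pointing down it reaches from about 0.35 to 0.775 m from the base axis. Payload 7.3 kg.
Tool frame: the origin (TCP) lies between the finger pads, 19 mm behind the fingertips; this is the grasp point; z points along the fingers, y is the line along which they close (so a half turn about z gives the same grasp; the last joint's range is limited). The gripper opens to 92 mm and grips with 3 to 60 N. Pads are 19 mm wide; open, the fingers measure 130 mm over their backs; the gripper's body (75 mm by 190 mm) begins 47 mm behind the grasp point.
Start: joints at [0.991, 0.342, 1.524, -0, 1.275, -0.146], TCP at [0.221, 0.476, 0.246] pointing down, gripper open.
Joint ranges: [-2.53, 2.53], [-0.77, 2.02], [0.04, 2.7], [-1, 4.14], [0.28, 2.66], [-3.11, 3.11]. Speed limits (rad/s): [2.57, 2.57, 3.14, 3.14, 3.14, 3.14].

## Interface

Orientations are given as [roll, pitch, yaw] about the fixed x, y, z axes, in that order (R = Rz(yaw) Ry(pitch) Rx(roll)).
In Python, from cell import robot, read_camera, camera_params, nets gives the robot as it stands. The module is installed in compiled form; this text tells all that it offers.
- The arm moves only by the tool step_arm, never from a script. Its argument "steps" is a list of rows, each an object of numbers: "x", "y", "z": the shift along the tool's x, y, z as a fraction of full scale; "rx", "ry", "rz": the turn, a rotation vector about the tool's x, y, z as a fraction of full scale; "claw": the opening, from -1 (shut) to 1 (fully open). In form: [{"x": .., "y": .., "z": .., "rx": .., "ry": .., "rz": .., "claw": ..}, ...]. A call has 1 to 12 rows; each row is the pose to reach, as a shift and turn from the pose commanded when the call began, along the tool's axes at that moment; what a row does not reach only later rows make up. Full scale, the value 1, is 750 mm for a shift and pi/4 rad for a turn. A row lasts 1/12 s, in which the tool goes at most 41.7 mm and 7.16 degrees, less where a joint would pass 70% of its speed; a pose out of reach is approached as far as the arm can. A call with a number of a shift or a turn outside -1 to 1 is refused whole. A call with a gripper value outside its range is refused whole. The fingers move at their own pace and stop on an object; "squeeze" is the grip in N (left out, the last holds). Time passes only in rows, so rows that repeat a pose let the fingers close. It gives the time, the measured TCP pose, the force, the opening and the grip force at its end, in the units of the state.
- robot.observe(): the state, without advancing time (a new reading comes with each control period).
- read_camera(name): name is "scene" or "top" or "wrist"; returns (picture, depth): 420x560x3 uint8, blue, green, red; 420x560 float32, m along the optical axis (not along the pixel's ray), 0 where there is no reading.
- camera_params(name): a dict with "fx", "fy", "cx", "cy" (pixels), "R" (3x3) and "t" (3): a world point X has camera coordinates R X + t; the wrist camera has in their place "hand_eye" (4x4, takes a point from camera to tool coordinates, whose origin is the TCP and whose axes are the flange's). Camera axes: x right, y down, z forward; pixel columns grow to the right and rows downward; lengths in m; the calibration is good to about 2 mm. The wrist camera is an equidistant fisheye: a pixel r from the principal point sees the ray r / f radians off the axis. A picture is of the moment at which its call begins: read the wrist's pose just before it. camera_params takes no time and is no camera call.
- robot.hand_in(): hands the job in; it is judged then, once.
Trained networks look in the newest picture that a camera, given by its name, has taken for a name from the list of things; names that differ only in an ending like _2 or _b are one class to them, and where a whole thing is asked for, a point or a joint stands for the part that bears it (a point fixed in the world has none). Each returns a list of dicts, best first, with "conf" (0 to 1); they miss things now and then, are a little off and sometimes report something else, mostly with a low value. They report only what shows in the picture. A call takes as long as a camera call. They do not tell look-alikes from the thing itself.
- nets.masks_of(camera, query): "region" (420x560 bool, what is visible of it) and "box" ([left, top, right, bottom] in pixels, round what is visible of it).
- nets.landmark_of(camera, query): "pixel" ([row, column] in pixels: a listed point, or the origin of a listed thing).
The state is a dict: "time": time; "qpos": joint angles; "qvel": joint speeds; "joint_efforts": joint torques, N m; "tool_pos": TCP position; "tool_rot": TCP orientation; "contact_force": force on the tool from outside, world axes, zero at the start; "torque": the same for the moment, N m; "opening": finger opening in m; "grip_force": force on a finger pad.
Only numpy, scipy, OpenCV 4.12 (cv2) and the standard library are available. Lean on these libraries where they do the work, as an engineer would, in place of code of your own. Each camera call takes 0.05 s, during which the arm holds its last target. There are 200 camera calls.

## Task

Make the spring tester ready and run it: hang the amber splinter guard over the tester's brass bar and let go of it, then flip the red safety catch on the release stand right over to its open stop, and only after that pull the ivory-handled lever all the way over towards the robot and keep holding it there. The lever is a spring-return dead-man's lever, so finish while still holding it fully pulled, with the guard hanging and the catch open. Leave the nightingale, the two escapement wheels and the winding crank where they lie.

Things in the scene. Friction and masses are not known exactly. Their poses are not given: they have to be found in the camera images.
- tester: Fixed spring tester, left or right, yaw varies: steel plate 10 mm thick (own x -25 to +100 mm, y +-100 mm), two 12 mm posts at own y = +-90 mm, 146 mm tall, carrying a brass bar; a brass spring barrel (66 mm dia, 55 long, top 85 mm high) lies behind it at own x = +65 mm. Origin on the table under the bar's middle; x away from the robot, y along the bar, z up.
- bar_mid (a point): Middle of the brass bar, on its axis, 140 mm above the table. Bar 12 mm dia, horizontal along the tester's y; 168 mm are free between the posts. Axes as the tester's.
- guard: Loose amber splinter guard, 105-190 g: an inverted U, open below and at both ends, 38 mm (own x) x 96 mm (own y) x 74 mm high, walls 4 mm; slot between the flaps 30 mm wide, 70 deep. On its roof a black grip rib, 12 mm thick (x), 60 long (y), from 74 to 110 mm high. Starts upright on its flap edges. Origin: centre of the underside, z up. Either flap may face the robot.
- guard_crown (a point): Centre of the underside of the guard's roof, 70 mm above its origin: rests on top of the bar when hung (6 mm above the bar's axis).
- guard_rib (a point): Grip point in the black rib, 98 mm above the guard's origin (24 mm above the roof, 12 mm below the rib's top): fingertips reaching more than 24 mm below it would hit the roof.
- release: Fixed release stand, left or right, yaw varies: plate 10 mm thick (own x +-60, y -107 to +63 mm), two green cheeks 62 mm high round the lever's hinge, brass catch post at y = +41 mm (96 mm high), brass catch rest at y = -50 mm (74 mm high). Carries lever and catch. Origin on the table under the lever's hinge; x away from the robot (front = -x), z up.
- lever_hinge (a point): On the lever's hinge axis (the stand's y), 50 mm above the table, straight above the stand's origin.
- lever_grip (a point): Centre of the ivory cross handle on top of the lever: a round bar 16 mm dia, 56 mm long, parallel to the stand's y, 115 mm from the hinge axis; the steel stem below it is 10 mm dia. It moves with the lever; at rest it is 50 mm behind (+x of) the hinge and 154 mm above the table.
- lever (a joint): Lever angle, rad. 0 at rest (leaning 0.45 rad away, to the stand's +x); grows as the handle swings towards the stand's -x; stop at 0.8 (leaning 0.35 rad to -x). A spring pulls it back to 0: about 4 N at the handle at the start, 8.5 N at the stop. With the catch closed its rod stops the lever after about 0.15 rad.
- catch_hinge (a point): On the catch's hinge axis (parallel to the stand's x), 85 mm above the table, at own x = +4, y = +35 mm of the stand.
- catch_knob (a point): Centre of the red barrel knob (18 mm dia, 24 mm long, parallel to the stand's x) on the free end of the catch, 120 mm from its hinge; the catch is a red rod, 8 mm dia. Closed, it lies level in front of the lever stem, knob towards the stand's -y, 85 mm above the table. It moves with the catch.
- catch (a joint): Catch angle, rad. 0 closed (level, across the lever's front; it may start up to 0.15 raised). Grows as the knob is lifted and swings up and over, in the stand's y-z plane, towards the stand's +y; vertical at 1.57, open stop at 2.3. Light friction, it stays where it is left.
- nightingale: Bystander: gilded tin nightingale on a round walnut foot, about 125 mm long, 75 mm high; origin under its foot.
- wheel_a: Bystander: steel escapement wheel lying flat, 54 mm dia, 4 mm thick, hub 9 mm high; origin under its centre.
- wheel_b: Bystander: the other escapement wheel, the same.
- crank: Bystander: nickel winding crank lying flat, 80 mm long, its knob 42 mm high; origin under its middle.
Mind the look-alikes: they are no part of the job. Of the things like the guard, leave any that is green or purple; of the rest the smaller one is meant.

How it is judged:
By the outcome, as a careful person would: the job done as asked, in the order asked, and still so for the second after the job is handed in, while the arm keeps its last pose, push and grip.
It also fails if it takes over 69 s, if anything falls off the work surface, if the arm or the gripper's body presses on something with over 40 N, if the wrist force passes 120 N, or if a joint passes its speed limit or range.

## Working session

There is one attempt and no reset: what is moved stays moved. The work goes in short steps, Python scripts to look and compute and a tool call to move; the robot and the scene stay as the last step left them, time stands still between calls to the robot, and variables do not carry over. Pictures are saved under pics/ and viewed, at most 10 in all, crops included, and the job is handed in when it is done.

Besides the shell and the picture viewer there is one more tool, called after ">>>" by a JSON object that holds its "api" and its "payload", one argument or row to a line. step_arm: Moves the arm, as the interface text tells. Its arguments: {"type":"object","properties":{"steps":{"type":"array","items":{"type":"object","properties":{"x":{"type":"number","minimum":-1,"maximum":1},"y":{"type":"number","minimum":-1,"maximum":1},"z":{"type":"number","minimum":-1,"maximum":1},"rx":{"type":"number","minimum":-1,"maximum":1},"ry":{"type":"number","minimum":-1,"maximum":1},"rz":{"type":"number","minimum":-1,"maximum":1},"claw":{"type":"number"}}}},"squeeze":{"type":"number"}},"required":["steps"]}

```bash
mkdir -p pics
cat > h.py <<'E'
import numpy as np, cv2
from scipy.spatial.transform import Rotation as Ro
from cell import robot, read_camera, camera_params, nets
def pts(cam,depth):
    p=camera_params(cam);v,u=np.mgrid[:420,:560]
    c=np.stack([(u-p['cx'])/p['fx']*depth,(v-p['cy'])/p['fy']*depth,depth],-1)
    return (c-np.array(p['t']))@np.array(p['R'])
def proj(cam,X):
    p=camera_params(cam);c=np.array(p['R'])@X+p['t'];return c[0]/c[2]*p['fx']+p['cx'],c[1]/c[2]*p['fy']+p['cy']
def ray(cam,rc):
    p=camera_params(cam);R=np.array(p['R']);o=-R.T@p['t']
    d=R.T@np.array([(rc[1]-p['cx'])/p['fx'],(rc[0]-p['cy'])/p['fy'],1]);return o,d
def atz(cam,rc,z):
    o,d=ray(cam,rc);return o+d*(z-o[2])/d[2]
E
python3 - <<'E'
from h import *
np.set_printoptions(precision=4,suppress=True)
ims=[]
for c in ['scene','top']:
    im,d=read_camera(c);cv2.imwrite(f'pics/{c}0.png',im);np.save(f'pics/{c}0.npy',d);
    P=pts(c,d);np.save(f'pics/{c}P.npy',P)
    zz={'bar_mid':.14,'guard_crown':.07,'guard_rib':.098,'lever_grip':.154,'catch_knob':.085,'tester':0,'release':0,'catch_hinge':.085,'lever_hinge':.05}
    for q,z in zz.items():
        for r in nets.landmark_of(c,q)[:3]: print(c,q,round(r['conf'],2),np.round(r['pixel']),atz(c,r['pixel'],z))
print(robot.observe())
E
```

```text
scene bar_mid 0.79 [309. 317.] [0.603  0.2226 0.14  ]
scene guard_crown 0.92 [251. 370.] [0.3563 0.1279 0.07  ]
scene guard_crown 0.71 [212. 232.] [ 0.6342 -0.1909  0.07  ]
scene guard_crown 0.67 [232. 320.] [0.4435 0.0006 0.07  ]
scene guard_rib 0.96 [235. 280.] [ 0.5585 -0.0329  0.098 ]
scene guard_rib 0.92 [171. 331.] [ 0.297  -0.1603  0.098 ]
scene guard_rib 0.74 [240. 376.] [0.3311 0.1176 0.098 ]
scene lever_grip 0.62 [200. 216.] [ 0.6745 -0.1953  0.154 ]
scene lever_grip 0.35 [292. 228.] [0.7727 0.0792 0.154 ]
scene catch_knob 0.42 [186. 220.] [ 0.627  -0.2898  0.085 ]
scene tester 0.65 [330. 313.] [0.6031 0.2226 0.    ]
scene tester 0.64 [150. 246.] [ 0.4496 -0.4624  0.    ]
scene release 0.62 [218. 234.] [ 0.6225 -0.2179  0.    ]
scene catch_hinge 0.6 [214. 236.] [ 0.6297 -0.1703  0.085 ]
scene lever_hinge 0.94 [212. 236.] [ 0.6201 -0.1988  0.05  ]
top bar_mid 0.69 [188. 142.] [0.6109 0.2227 0.14  ]
top guard_crown 0.94 [213. 256.] [ 0.5677 -0.0288  0.07  ]
top guard_crown 0.92 [266. 244.] [ 0.4436 -0.0047  0.07  ]
top guard_crown 0.86 [321. 302.] [ 0.3195 -0.1374  0.07  ]
to
[... 462 characters left out ...]
0.7 [188. 313.] [ 0.6249 -0.1618  0.085 ]
top lever_hinge 0.86 [194. 330.] [ 0.6179 -0.2064  0.05  ]
top lever_hinge 0.57 [268. 338.] [ 0.4416 -0.2237  0.05  ]
top lever_hinge 0.55 [266. 246.] [ 0.4437 -0.0078  0.05  ]
{'time': 1.0, 'qpos': array([ 0.991 ,  0.342 ,  1.5241,  0.    ,  1.2754, -0.146 ]), 'qvel': array([ 0.0001,  0.0004, -0.0018, -0.0004,  0.0013, -0.0002]), 'joint_efforts': array([  0.0006, -43.1143, -24.4477,   0.0718,   0.0483,   0.    ]), 'tool_pos': array([0.2206, 0.4764, 0.2456]), 'tool_rot': array([ 3.1415, -0.    ,  2.7078]), 'contact_force': array([-0.8496, -0.4005, -0.7305]), 'torque': array([0.0082, 0.0599, 0.0189]), 'grip_force': 0.0, 'opening': 0.09168576224392043}
```

View pics/scene0.png

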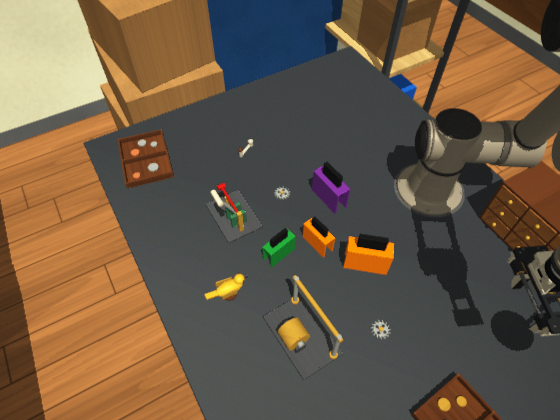

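View pics/top0.png

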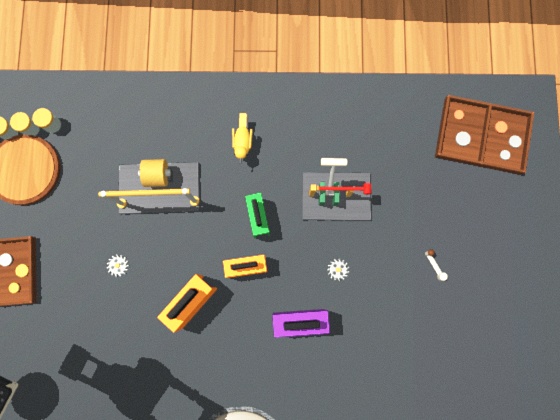

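The views show two amber guards. The smaller is at top (245,266), scene (319,236), and a larger look-alike is at top (187,303). The tester is at top (150,190) and the release stand at top (337,195), with its red catch level and the knob at (367,188). Next I'll measure them by depth.

Run:
```python
from h import *
np.set_printoptions(precision=4,suppress=True)
def line(n,m,P):
    Q=P[m]; 
    if len(Q)<5: print(n,len(Q));return
    r=cv2.minAreaRect(Q[:,:2].astype(np.float32)*1000)
    box=cv2.boxPoints(r)/1000
    w=np.linalg.svd(Q[:,:2]-Q[:,:2].mean(0),full_matrices=False)[2][0]
    print(n,len(Q),'ctr',np.array(r[0])/1000,'size',r[1],'z',np.percentile(Q[:,2],[5,50,95]),'dir',np.degrees(np.arctan2(w[1],w[0]))%180)
for c in ['top','scene']:
    im=cv2.imread(f'pics/{c}0.png');P=np.load(f'pics/{c}P.npy')
    hsv=cv2.cvtColor(im,cv2.COLOR_BGR2HSV).astype(int);H,S,V=hsv[...,0],hsv[...,1],hsv[...,2]
    def near(x,y,r): return np.hypot(P[...,0]-x,P[...,1]-y)<r
    z=P[...,2]
    g=near(.444,-.005,.075)
    line(c+' rib',g&(z>.1)&(z<.118),P)
    line(c+' roof',g&(z>.066)&(z<.08),P)
    line(c+' big roof',near(.36,.13,.09)&(z>.06)&(z<.09)&(S>150),P)
    t=near(.607,.222,.14)
    line(c+' bar',t&(z>.137)&(z<.15)&(near(.607,.222,.08)),P)
    line(c+' plate',t&(z>.005)&(z<.015)&near(.64,.222,.14),P)
    r=near(.62,-.2,.14)
    line(c+' handle',r&(z>.150)&(z<.168),P)
    line(c+' rplate',r&(z>.005)&(z<.015),P)
    line(c+' red',r&((H<6)|(H>174))&(S>150)&(V>90)&(z>.07),P)
    line(c+' knob',near(.632,-.286,.03)&((H<6)|(H>174))&(S>150)&(V>90)&(z>.07),P)
    line(c+' tall', g&(z>.12),P)
```

```text
top rib 148 ctr [ 0.4446 -0.0045] size (12.113109588623047, 59.48274230957031) z [0.1057 0.1094 0.1129] dir 99.14420879046564
top roof 529 ctr [ 0.4684 -0.0007] size (85.99832916259766, 95.79682159423828) z [0.07   0.0738 0.0772] dir 99.549306507317
top big roof 83 ctr [0.3522 0.1045] size (45.162166595458984, 135.8223419189453) z [0.0619 0.0753 0.0893] dir 145.6851692207136
top bar 386 ctr [0.601  0.2218] size (12.763935089111328, 159.48876953125) z [0.1407 0.1449 0.1483] dir 92.57048701870502
top plate 2704 ctr [0.6261 0.2208] size (243.2809600830078, 237.7457275390625) z [0.0061 0.01   0.0136] dir 95.2130678552091
top handle 192 ctr [ 0.6712 -0.2026] size (17.851591110229492, 55.397422790527344) z [0.1543 0.1593 0.1636] dir 88.5938126398991
top rplate 2601 ctr [ 0.6275 -0.1944] size (251.23907470703125, 262.11077880859375) z [0.0058 0.0097 0.0135] dir 87.83012041168632
top red 213 ctr [ 0.6238 -0.2358] size (24.089214324951172, 118.94560241699219) z [0.086  0.0903 0.0954] dir 90.11407669843776
top knob 111 ctr [ 0.626  -0.2761] size (37.71501922607422, 24.311195373535156) z [0.086
[... 527 characters left out ...]
 0.1446 0.1482] dir 92.41533849699213
scene plate 2532 ctr [0.6283 0.2194] size (254.62994384765625, 219.40525817871094) z [0.0065 0.0102 0.0134] dir 88.9434213490614
scene handle 92 ctr [ 0.6704 -0.2016] size (15.66418170928955, 54.500823974609375) z [0.1536 0.1597 0.1637] dir 91.09620379459489
scene rplate 1155 ctr [ 0.6308 -0.2048] size (248.30215454101562, 239.01919555664062) z [0.0058 0.0098 0.0134] dir 91.71471356672015
scene red 110 ctr [ 0.6204 -0.2376] size (23.407657623291016, 116.78778076171875) z [0.0845 0.0894 0.0961] dir 90.04787028379964
scene knob 58 ctr [ 0.6232 -0.2782] size (22.441957473754883, 38.353267669677734) z [0.0834 0.0908 0.0971] dir 92.53342445129257
scene tall 0
```

```bash
cat > mv.py <<'E'
import sys,numpy as np
from h import robot,Ro
# usage: x y z yaw_deg [x y z yaw ...]; prints tool-frame rows from the current pose
np.set_printoptions(precision=4,suppress=True)
def go(P0,e,targets):
    R0=Ro.from_euler('xyz',e)
    for t in targets:
        R=Ro.from_euler('xyz',[np.pi,0,np.radians(t[3])])
        print((R0.inv().apply(np.array(t[:3])-P0)/.75).round(4),((R0.inv()*R).as_rotvec()/(np.pi/4)).round(4))
if __name__=='__main__':
    s=robot.observe();print(s['time'],s['tool_pos'],np.degrees(s['tool_rot']),s['opening'],s['grip_force'],s['contact_force'])
    a=np.array(list(map(float,sys.argv[1:]))).reshape(-1,4);go(s['tool_pos'],s['tool_rot'],a)
E
python3 mv.py .4445 -.004 .246 99.2  .4445 -.004 .246 110.2
```

```text
1.0 [0.2206 0.4764 0.2456] [179.995   -0.0004 155.1439] 0.09168576224392043 0.0 [-0.8496 -0.4005 -0.7305]
[-0.5401 -0.4557 -0.0006] [ 0.0001 -0.0001  1.2432]
[-0.5401 -0.4557 -0.0006] [ 0.0001 -0.0001  0.9988]
```

>>> {"api": "step_arm", "payload": {
  "steps": [
    {"x":-0.54,"y":-0.456,"rz":0.99,"claw":0.1},
    {"x":-0.54,"y":-0.456,"rz":0.99,"claw":0.1},
    {"x":-0.54,"y":-0.456,"rz":0.99,"claw":0.1},
    {"x":-0.54,"y":-0.456,"rz":0.99,"claw":0.1},
    {"x":-0.54,"y":-0.456,"rz":0.99,"claw":0.1},
    {"x":-0.54,"y":-0.456,"rz":0.99,"claw":0.1},
    {"x":-0.54,"y":-0.456,"rz":0.99,"claw":0.1},
    {"x":-0.54,"y":-0.456,"rz":0.99,"claw":0.1},
    {"x":-0.54,"y":-0.456,"rz":0.99,"claw":0.1},
    {"x":-0.54,"y":-0.456,"rz":0.99,"claw":0.1},
    {"x":-0.54,"y":-0.456,"rz":0.99,"claw":0.1},
    {"x":-0.54,"y":-0.456,"rz":0.99,"claw":0.1}
  ]
}}

```text
$.steps[0]: bad value
```

```bash
python3 mv.py .4445 -.004 .246 99.2  .4445 -.004 .1 99.2
```

```text
1.0 [0.2206 0.4764 0.2456] [179.995   -0.0004 155.1439] 0.09168576224392043 0.0 [-0.8496 -0.4005 -0.7305]
[-0.5401 -0.4557 -0.0006] [ 0.0001 -0.0001  1.2432]
[-0.5401 -0.4557  0.194 ] [ 0.0001 -0.0001  1.2432]
```

>>> {"api": "step_arm", "payload": {
  "steps": [
    {"x":-0.54,"y":-0.456,"z":0,"rx":0,"ry":0,"rz":0.99,"claw":0.1},
    {"x":-0.54,"y":-0.456,"z":0,"rx":0,"ry":0,"rz":0.99,"claw":0.1},
    {"x":-0.54,"y":-0.456,"z":0,"rx":0,"ry":0,"rz":0.99,"claw":0.1},
    {"x":-0.54,"y":-0.456,"z":0,"rx":0,"ry":0,"rz":0.99,"claw":0.1},
    {"x":-0.54,"y":-0.456,"z":0,"rx":0,"ry":0,"rz":0.99,"claw":0.1},
    {"x":-0.54,"y":-0.456,"z":0,"rx":0,"ry":0,"rz":0.99,"claw":0.1},
    {"x":-0.54,"y":-0.456,"z":0,"rx":0,"ry":0,"rz":0.99,"claw":0.1},
    {"x":-0.54,"y":-0.456,"z":0,"rx":0,"ry":0,"rz":0.99,"claw":0.1},
    {"x":-0.54,"y":-0.456,"z":0,"rx":0,"ry":0,"rz":0.99,"claw":0.1},
    {"x":-0.54,"y":-0.456,"z":0,"rx":0,"ry":0,"rz":0.99,"claw":0.1},
    {"x":-0.54,"y":-0.456,"z":0,"rx":0,"ry":0,"rz":0.99,"claw":0.1},
    {"x":-0.54,"y":-0.456,"z":0,"rx":0,"ry":0,"rz":0.99,"claw":0.1}
  ]
}}

```text
time: 2.0
tool_pos: [0.4322, 0.021, 0.2458]
tool_rot: [3.141, 0.0, 1.93]
contact_force: [1.5, 0.8, 0.4]
opening: 0.0503
grip_force: 0.0
```

```bash
python3 mv.py .4445 -.004 .246 99.2  .4445 -.004 .1 99.2
```

```text
2.0 [0.4322 0.021  0.2458] [179.9467   0.0133 110.5778] 0.050275905518025896 0.0 [1.5309 0.8314 0.426 ]
[-0.037   0.0037 -0.0002] [0.0012 0.0002 0.2528]
[-0.0369  0.0035  0.1945] [0.0012 0.0002 0.2528]
```

>>> {"api": "step_arm", "payload": {
  "steps": [
    {"x":0,"y":0,"z":0,"rx":0,"ry":0,"rz":0.25,"claw":0.1},
    {"x":0,"y":0,"z":0,"rx":0,"ry":0,"rz":0.25,"claw":0.1},
    {"x":0,"y":0,"z":0,"rx":0,"ry":0,"rz":0.25,"claw":0.1},
    {"x":0,"y":0,"z":0,"rx":0,"ry":0,"rz":0.25,"claw":0.1}
  ]
}}

```text
time: 2.33
tool_pos: [0.4317, 0.023, 0.2455]
tool_rot: [3.142, -0.0, 1.736]
contact_force: [-0.4, 0.7, 0.3]
opening: 0.0503
grip_force: 0.0
```

```bash
python3 mv.py .4445 -.004 .246 99.2  .4445 -.004 .1 99.2
```

```text
2.3333 [0.4317 0.023  0.2455] [179.9995  -0.0063  99.4621] 0.05033837655782597 0.0 [-0.3875  0.7219  0.3461]
[-0.0384  0.011  -0.0007] [ 0.     -0.0001  0.0058]
[-0.0384  0.011   0.194 ] [ 0.     -0.0001  0.0058]
```

>>> {"api": "step_arm", "payload": {
  "steps": [
    {"x":-0.038,"y":0.011,"z":0,"rx":0,"ry":0,"rz":0.006,"claw":0.1},
    {"x":-0.038,"y":0.011,"z":0.05,"rx":0,"ry":0,"rz":0.006,"claw":0.1},
    {"x":-0.038,"y":0.011,"z":0.1,"rx":0,"ry":0,"rz":0.006,"claw":0.1},
    {"x":-0.038,"y":0.011,"z":0.145,"rx":0,"ry":0,"rz":0.006,"claw":0.1},
    {"x":-0.038,"y":0.011,"z":0.175,"rx":0,"ry":0,"rz":0.006,"claw":0.1},
    {"x":-0.038,"y":0.011,"z":0.194,"rx":0,"ry":0,"rz":0.006,"claw":0.1},
    {"x":-0.038,"y":0.011,"z":0.194,"rx":0,"ry":0,"rz":0.006,"claw":0.1},
    {"x":-0.038,"y":0.011,"z":0.194,"rx":0,"ry":0,"rz":0.006,"claw":-1},
    {"x":-0.038,"y":0.011,"z":0.194,"rx":0,"ry":0,"rz":0.006,"claw":-1},
    {"x":-0.038,"y":0.011,"z":0.194,"rx":0,"ry":0,"rz":0.006,"claw":-1},
    {"x":-0.038,"y":0.011,"z":0.194,"rx":0,"ry":0,"rz":0.006,"claw":-1},
    {"x":-0.038,"y":0.011,"z":0.194,"rx":0,"ry":0,"rz":0.006,"claw":-1}
  ],
  "squeeze": 25
}}

```text
time: 3.33
tool_pos: [0.445, -0.0037, 0.1009]
tool_rot: [3.14, 0.001, 1.73]
contact_force: [-0.2, -0.2, -0.4]
opening: 0.0219
grip_force: 0.0
```

```bash
python3 mv.py .4445 -.004 .276 99.2  .6005 .222 .276 92.5
```

```text
3.3333 [ 0.445  -0.0037  0.1009] [179.891    0.0338  99.1005] 0.02187878755319979 0.0 [-0.165  -0.2147 -0.3578]
[-0.0005 -0.0003 -0.2335] [ 0.0024  0.0008 -0.0022]
[ 0.2642  0.2528 -0.2331] [0.0025 0.0006 0.1467]
```

>>> {"api": "step_arm", "payload": {
  "steps": [
    {"x":0,"y":0,"z":0,"rx":0,"ry":0,"rz":0,"claw":-1},
    {"x":0,"y":0,"z":0,"rx":0,"ry":0,"rz":0,"claw":-1},
    {"x":0,"y":0,"z":0,"rx":0,"ry":0,"rz":0,"claw":-1},
    {"x":0,"y":0,"z":0,"rx":0,"ry":0,"rz":0,"claw":-1},
    {"x":0,"y":0,"z":-0.04,"rx":0,"ry":0,"rz":0,"claw":-1},
    {"x":0,"y":0,"z":-0.09,"rx":0,"ry":0,"rz":0,"claw":-1},
    {"x":0,"y":0,"z":-0.14,"rx":0,"ry":0,"rz":0,"claw":-1},
    {"x":0,"y":0,"z":-0.19,"rx":0,"ry":0,"rz":0,"claw":-1},
    {"x":0,"y":0,"z":-0.23,"rx":0,"ry":0,"rz":0,"claw":-1},
    {"x":0,"y":0,"z":-0.23,"rx":0,"ry":0,"rz":0,"claw":-1},
    {"x":0,"y":0,"z":-0.23,"rx":0,"ry":0,"rz":0,"claw":-1}
  ]
}}

```text
time: 4.25
tool_pos: [0.445, -0.0038, 0.2737]
tool_rot: [3.138, 0.001, 1.729]
contact_force: [-0.5, -0.2, -2.4]
opening: 0.012
grip_force: 25.0
```

```bash
python3 mv.py .6005 .222 .276 92.5
```

```text
4.25 [ 0.445  -0.0038  0.2737] [179.8152   0.0614  99.077 ] 0.011960842045512118 24.99973565340042 [-0.4988 -0.1659 -2.4485]
[ 0.2645  0.2523 -0.0026] [0.0042 0.0011 0.1462]
```

>>> {"api": "step_arm", "payload": {
  "steps": [
    {"x":0.015,"y":0.015,"z":0,"rx":0,"ry":0,"rz":0.01,"claw":-1},
    {"x":0.05,"y":0.05,"z":0,"rx":0,"ry":0,"rz":0.03,"claw":-1},
    {"x":0.085,"y":0.082,"z":0,"rx":0,"ry":0,"rz":0.05,"claw":-1},
    {"x":0.12,"y":0.115,"z":0,"rx":0,"ry":0,"rz":0.07,"claw":-1},
    {"x":0.155,"y":0.148,"z":0,"rx":0,"ry":0,"rz":0.09,"claw":-1},
    {"x":0.19,"y":0.181,"z":0,"rx":0,"ry":0,"rz":0.11,"claw":-1},
    {"x":0.22,"y":0.21,"z":0,"rx":0,"ry":0,"rz":0.13,"claw":-1},
    {"x":0.25,"y":0.238,"z":0,"rx":0,"ry":0,"rz":0.146,"claw":-1},
    {"x":0.2645,"y":0.2525,"z":0,"rx":0,"ry":0,"rz":0.146,"claw":-1},
    {"x":0.2645,"y":0.2525,"z":0,"rx":0,"ry":0,"rz":0.146,"claw":-1},
    {"x":0.2645,"y":0.2525,"z":0,"rx":0,"ry":0,"rz":0.146,"claw":-1}
  ]
}}

```text
time: 5.17
tool_pos: [0.5995, 0.2224, 0.2693]
tool_rot: [-3.137, 0.001, 1.616]
contact_force: [-0.1, 0.1, -1.9]
opening: 0.0115
grip_force: 25.0
```

```bash
python3 mv.py .6005 .222 .196 92.5 .6005 .222 .178 92.5
python3 - <<'E'
from h import *
for c in ['scene','top']:
    im,d=read_camera(c);P=pts(c,d)
    hsv=cv2.cvtColor(im,cv2.COLOR_BGR2HSV).astype(int)
    m=(np.hypot(P[...,0]-.6,P[...,1]-.222)<.09)&(hsv[...,1]>150)&(P[...,2]>.17)&(P[...,2]<.26)&(hsv[...,0]<22)
    Q=P[m];print(c,len(Q));
    if len(Q): print(np.percentile(Q,[2,50,98],axis=0).round(4))
    cv2.imwrite(f'pics/{c}1.png',cv2.resize(im[240:400,220:420],None,fx=3.5,fy=3.5) if c=='scene' else im)
E
```

```text
5.1667 [0.5995 0.2224 0.2693] [-179.7161    0.066    92.5803] 0.011494678550633063 24.99969094991684 [-0.079   0.1255 -1.8806]
[-0.0005  0.0018  0.0978] [-0.0063  0.0015  0.0018]
[-0.0005  0.0019  0.1218] [-0.0063  0.0015  0.0018]
scene 581
[[0.5807 0.1781 0.1733]
 [0.6165 0.2517 0.2318]
 [0.6208 0.2707 0.2458]]
top 536
[[0.5822 0.1727 0.174 ]
 [0.5906 0.1889 0.2416]
 [0.6214 0.2333 0.2488]]
```

View pics/scene1.png

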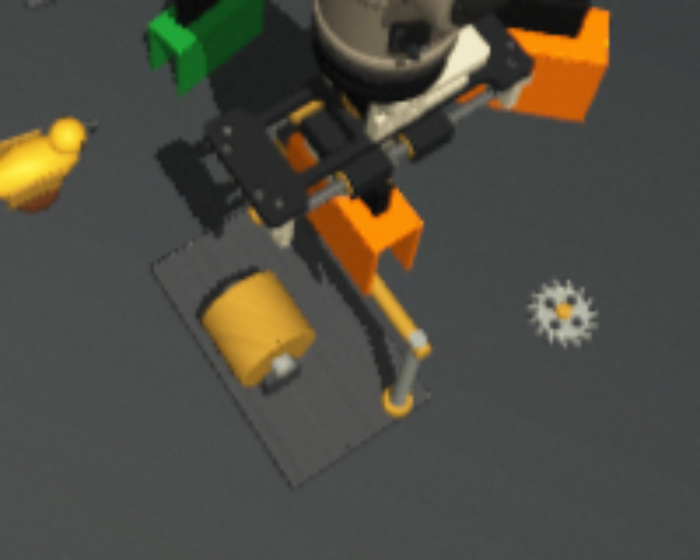

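The gripped guard is over the bar. Its measured centre is (0.601, 0.222), in line with the bar. I'll lower it.

>>> {"api": "step_arm", "payload": {
  "steps": [
    {"x":0,"y":0.001,"z":0.02,"rx":0,"ry":0,"rz":0,"claw":-1},
    {"x":0,"y":0.001,"z":0.045,"rx":0,"ry":0,"rz":0,"claw":-1},
    {"x":0,"y":0.001,"z":0.07,"rx":0,"ry":0,"rz":0,"claw":-1},
    {"x":0,"y":0.001,"z":0.09,"rx":0,"ry":0,"rz":0,"claw":-1},
    {"x":0,"y":0.001,"z":0.105,"rx":0,"ry":0,"rz":0,"claw":-1},
    {"x":0,"y":0.001,"z":0.113,"rx":0,"ry":0,"rz":0,"claw":-1},
    {"x":0,"y":0.001,"z":0.118,"rx":0,"ry":0,"rz":0,"claw":-1},
    {"x":0,"y":0.001,"z":0.118,"rx":0,"ry":0,"rz":0,"claw":-1},
    {"x":0,"y":0.001,"z":0.118,"rx":0,"ry":0,"rz":0,"claw":-1}
  ]
}}

```text
time: 6.02
tool_pos: [0.6013, 0.2221, 0.1848]
tool_rot: [3.14, -0.0, 1.614]
contact_force: [0.2, 0.4, -1.4]
opening: 0.0119
grip_force: 25.0
```

```bash
python3 mv.py .6005 .222 .176 92.5
```

```text
6.0167 [0.6013 0.2221 0.1848] [179.9294  -0.0183  92.4958] 0.011899295362215552 24.99981164932251 [ 0.2389  0.3798 -1.421 ]
[-0.     -0.001   0.0117] [ 0.0016 -0.0004 -0.0001]
```

>>> {"api": "step_arm", "payload": {
  "steps": [
    {"x":0,"y":0,"z":0.004,"rx":0,"ry":0,"rz":0,"claw":-1},
    {"x":0,"y":0,"z":0.008,"rx":0,"ry":0,"rz":0,"claw":-1},
    {"x":0,"y":0,"z":0.01,"rx":0,"ry":0,"rz":0,"claw":-1},
    {"x":0,"y":0,"z":0.01,"rx":0,"ry":0,"rz":0,"claw":-1},
    {"x":0,"y":0,"z":0.01,"rx":0,"ry":0,"rz":0,"claw":-1}
  ]
}}

```text
time: 6.43
tool_pos: [0.6009, 0.2222, 0.1765]
tool_rot: [-3.142, -0.0, 1.615]
contact_force: [-0.5, 0.8, -1.2]
opening: 0.0118
grip_force: 25.0
```

>>> {"api": "step_arm", "payload": {
  "steps": [
    {"x":0,"y":0,"z":0.002,"rx":0,"ry":0,"rz":0,"claw":-1},
    {"x":0,"y":0,"z":0.002,"rx":0,"ry":0,"rz":0,"claw":-0.6},
    {"x":0,"y":0,"z":0.002,"rx":0,"ry":0,"rz":0,"claw":-0.2},
    {"x":0,"y":0,"z":0.002,"rx":0,"ry":0,"rz":0,"claw":0},
    {"x":0,"y":0,"z":0.002,"rx":0,"ry":0,"rz":0,"claw":0},
    {"x":0,"y":0,"z":0.002,"rx":0,"ry":0,"rz":0,"claw":0},
    {"x":0,"y":0,"z":0.002,"rx":0,"ry":0,"rz":0,"claw":0},
    {"x":0,"y":0,"z":-0.03,"rx":0,"ry":0,"rz":0,"claw":0},
    {"x":0,"y":0,"z":-0.07,"rx":0,"ry":0,"rz":0,"claw":0},
    {"x":0,"y":0,"z":-0.11,"rx":0,"ry":0,"rz":0,"claw":0},
    {"x":0,"y":0,"z":-0.13,"rx":0,"ry":0,"rz":0,"claw":0},
    {"x":0,"y":0,"z":-0.13,"rx":0,"ry":0,"rz":0,"claw":0}
  ]
}}

```text
time: 7.43
tool_pos: [0.6024, 0.2225, 0.2788]
tool_rot: [3.133, -0.002, 1.615]
contact_force: [0.5, -0.2, 0.6]
opening: 0.0458
grip_force: 0.0
```

```bash
python3 mv.py .50 .0 .275 90 .626 -.288 .275 90 .626 -.288 .088 90
```

```text
7.4333 [0.6024 0.2225 0.2788] [179.5325  -0.0954  92.5114] 0.045779950722566784 0.0 [ 0.4513 -0.249   0.6491]
[-0.2905 -0.1495  0.0033] [ 0.0103 -0.0023  0.0558]
[-0.6815  0.0016  0.0039] [ 0.0103 -0.0023  0.0558]
[-0.6819 -0.0005  0.2532] [ 0.0103 -0.0023  0.0558]
```

>>> {"api": "step_arm", "payload": {
  "steps": [
    {"x":-0.681,"y":0,"z":0,"rx":0,"ry":0,"rz":0.056,"claw":0},
    {"x":-0.681,"y":0,"z":0,"rx":0,"ry":0,"rz":0.056,"claw":0},
    {"x":-0.681,"y":0,"z":0,"rx":0,"ry":0,"rz":0.056,"claw":0},
    {"x":-0.681,"y":0,"z":0,"rx":0,"ry":0,"rz":0.056,"claw":0},
    {"x":-0.681,"y":0,"z":0,"rx":0,"ry":0,"rz":0.056,"claw":0},
    {"x":-0.681,"y":0,"z":0,"rx":0,"ry":0,"rz":0.056,"claw":0},
    {"x":-0.681,"y":0,"z":0,"rx":0,"ry":0,"rz":0.056,"claw":0},
    {"x":-0.681,"y":0,"z":0,"rx":0,"ry":0,"rz":0.056,"claw":0},
    {"x":-0.681,"y":0,"z":0,"rx":0,"ry":0,"rz":0.056,"claw":0},
    {"x":-0.681,"y":0,"z":0,"rx":0,"ry":0,"rz":0.056,"claw":0},
    {"x":-0.681,"y":0,"z":0,"rx":0,"ry":0,"rz":0.056,"claw":0},
    {"x":-0.681,"y":0,"z":0,"rx":0,"ry":0,"rz":0.056,"claw":0}
  ]
}}

```text
time: 8.43
tool_pos: [0.6222, -0.2793, 0.2726]
tool_rot: [-3.14, -0.001, 1.57]
contact_force: [0.1, -0.2, 0.0]
opening: 0.046
grip_force: 0.0
```

>>> {"api": "step_arm", "payload": {
  "steps": [
    {"x":0,"y":0,"z":0,"rx":0,"ry":0,"rz":0,"claw":0},
    {"x":0,"y":0,"z":0,"rx":0,"ry":0,"rz":0,"claw":0},
    {"x":0,"y":0,"z":0,"rx":0,"ry":0,"rz":0,"claw":0}
  ]
}}

```text
time: 8.68
tool_pos: [0.6225, -0.277, 0.2726]
tool_rot: [-3.14, -0.002, 1.57]
contact_force: [0.3, -0.1, 0.7]
opening: 0.0464
grip_force: 0.0
```

```bash
python3 mv.py .626 -.288 .14 90 .626 -.288 .088 90;python3 - <<'E'
from h import *
np.set_printoptions(precision=4,suppress=True)
im,d=read_camera('wrist');cv2.imwrite('pics/w1.png',im)
s=robot.observe();p=camera_params('wrist');HE=np.array(p['hand_eye']);R=Ro.from_euler('xyz',s['tool_rot']).as_matrix()
def wray(rc):
    a=np.array([rc[1]-p['cx'],rc[0]-p['cy']]);r=np.hypot(*a);th=r/p['fx'];c=np.r_[a/max(r,1e-9)*np.sin(th),np.cos(th)]
    return R@HE[:3,3]+s['tool_pos'],R@HE[:3,:3]@c
for q,z in [('catch_knob',.087),('lever_grip',.154),('catch_hinge',.085),('lever_hinge',.05)]:
    for r in nets.landmark_of('wrist',q)[:2]:
        o,dd=wray(r['pixel']);print(q,r['conf'],r['pixel'],o+dd*(z-o[2])/dd[2])
im,d=read_camera('scene');cv2.imwrite('pics/s2.png',im);P=pts('scene',d)
hsv=cv2.cvtColor(im,cv2.COLOR_BGR2HSV).astype(int)
m=(np.hypot(P[...,0]-.6,P[...,1]-.222)<.09)&(P[...,2]>.155)
print(len(P[m]),np.percentile(P[m],[2,50,98],axis=0))
w=cv2.imread('pics/w1.png');cv2.imwrite('pics/c2.png',np.hstack([w,cv2.resize(im[250:390,260:360],None,fx=2.4,fy=3)]))
E
```

```text
8.6833 [ 0.6225 -0.277   0.2726] [-179.9023   -0.0993   89.9553] 0.04641730581738891 0.0 [ 0.3158 -0.1417  0.7021]
[-0.015   0.005   0.1768] [-0.0022 -0.0022 -0.001 ]
[-0.0151  0.0052  0.2461] [-0.0022 -0.0022 -0.001 ]
catch_knob 0.73 [199.6, 275.9] [ 0.6243 -0.2888  0.087 ]
lever_grip 0.78 [116.8, 334.1] [ 0.6704 -0.2036  0.154 ]
catch_hinge 0.72 [82.8, 277.5] [ 0.6258 -0.1696  0.085 ]
lever_hinge 0.81 [115.0, 271.6] [ 0.6196 -0.2019  0.05  ]
lever_hinge 0.37 [140.9, 137.6] [ 0.4611 -0.2263  0.05  ]
197 [[0.5963 0.1942 0.1554]
 [0.6082 0.2269 0.1838]
 [0.6128 0.2526 0.1888]]
```

View pics/c2.png

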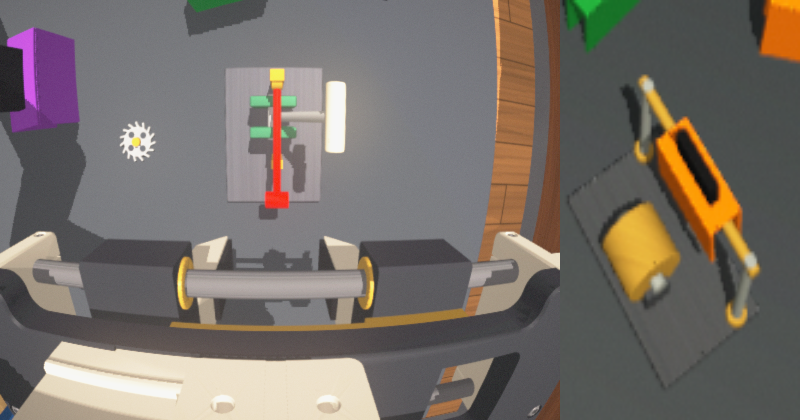

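The guard hangs on the bar (right crop) with the rib upright on top. The wrist view shows the red knob at pixel (row 200, col 276), about (0.625, -0.288), and the lever handle at (334,117). Next I'll descend on the knob ends.

>>> {"api": "step_arm", "payload": {
  "steps": [
    {"x":-0.0147,"y":0.0033,"z":0.03,"rx":0,"ry":0,"rz":0,"claw":0},
    {"x":-0.0147,"y":0.0033,"z":0.08,"rx":0,"ry":0,"rz":0,"claw":0},
    {"x":-0.0147,"y":0.0033,"z":0.13,"rx":0,"ry":0,"rz":0,"claw":0},
    {"x":-0.0147,"y":0.0033,"z":0.18,"rx":0,"ry":0,"rz":0,"claw":0},
    {"x":-0.0147,"y":0.0033,"z":0.22,"rx":0,"ry":0,"rz":0,"claw":0},
    {"x":-0.0147,"y":0.0033,"z":0.246,"rx":0,"ry":0,"rz":0,"claw":0},
    {"x":-0.0147,"y":0.0033,"z":0.246,"rx":0,"ry":0,"rz":0,"claw":0},
    {"x":-0.0147,"y":0.0033,"z":0.246,"rx":0,"ry":0,"rz":0,"claw":-0.4},
    {"x":-0.0147,"y":0.0033,"z":0.246,"rx":0,"ry":0,"rz":0,"claw":-1},
    {"x":-0.0147,"y":0.0033,"z":0.246,"rx":0,"ry":0,"rz":0,"claw":-1},
    {"x":-0.0147,"y":0.0033,"z":0.246,"rx":0,"ry":0,"rz":0,"claw":-1},
    {"x":-0.0147,"y":0.0033,"z":0.246,"rx":0,"ry":0,"rz":0,"claw":-1}
  ],
  "squeeze": 8
}}

```text
time: 9.98
tool_pos: [0.6237, -0.2889, 0.0909]
tool_rot: [-3.139, 0.001, 1.57]
contact_force: [-8.7, -0.7, 2.5]
opening: 0.0239
grip_force: 8.0
```

>>> {"api": "step_arm", "payload": {
  "steps": [
    {"x":0,"y":0,"z":0,"rx":0,"ry":0,"rz":0,"claw":-1},
    {"x":0,"y":0,"z":0,"rx":0,"ry":0,"rz":0,"claw":-1}
  ]
}}

```text
time: 10.15
tool_pos: [0.6237, -0.2889, 0.0909]
tool_rot: [-3.139, 0.0, 1.57]
contact_force: [-7.4, -1.0, 2.2]
opening: 0.0238
grip_force: 8.0
```

Run:
```python
from h import *
from mv import go
s=robot.observe();p=s['tool_pos'];print(s['time'],p,s['tool_rot'],s['opening'],s['grip_force'],s['contact_force'])
C=np.array([.0,-.168,.085]);a0=np.arctan2(p[2]-C[2],C[1]-p[1]);r=np.hypot(p[2]-C[2],C[1]-p[1]);print('r',r,'a0',a0)
T=[]
for a in np.arange(.15,2.36,.1):
    q=[p[0],C[1]-.12*np.cos(a),C[2]+.12*np.sin(a),90]
    T.append(q)
go(p,s['tool_rot'],T)
```

```text
10.15 [ 0.6237 -0.2889  0.0909] [-3.1389  0.0004  1.5703] 0.023790944149150704 8.000077977776527 [-7.4241 -1.0343  2.1748]
r 0.12107438292764959 a0 0.04847533602238771
[ 0.003  -0.     -0.0161] [-0.0034  0.0005 -0.0007]
[ 0.0062 -0.0001 -0.0318] [-0.0034  0.0005 -0.0007]
[ 0.0109 -0.0001 -0.047 ] [-0.0034  0.0005 -0.0007]
[ 0.0171 -0.0002 -0.0618] [-0.0034  0.0005 -0.0007]
[ 0.0248 -0.0002 -0.0758] [-0.0034  0.0005 -0.0007]
[ 0.0338 -0.0003 -0.089 ] [-0.0034  0.0005 -0.0007]
[ 0.0441 -0.0003 -0.1013] [-0.0034  0.0005 -0.0007]
[ 0.0556 -0.0003 -0.1124] [-0.0034  0.0005 -0.0007]
[ 0.0681 -0.0004 -0.1224] [-0.0034  0.0005 -0.0007]
[ 0.0816 -0.0004 -0.131 ] [-0.0034  0.0005 -0.0007]
[ 0.0958 -0.0004 -0.1383] [-0.0034  0.0005 -0.0007]
[ 0.1107 -0.0004 -0.1441] [-0.0034  0.0005 -0.0007]
[ 0.1261 -0.0005 -0.1483] [-0.0034  0.0005 -0.0007]
[ 0.1419 -0.0005 -0.1511] [-0.0034  0.0005 -0.0007]
[ 0.1579 -0.0005 -0.1522] [-0.0034  0.0005 -0.0007]
[ 0.1738 -0.0005 -0.1517] [-0.0034  0.0005 -0.0007]
[ 0.1897 -0.0005 -0.1497] [-0.0034  0.0005 -0.0007]
[ 0.2053 -0.0005 -0.1461] [-0.0034  0.0005 -0.0007]
[ 0.2204 -0.0005 -0.1409] [-0.0034  0.0005 -0.0007]
[ 0.235  -0.0005 -0.1343] [-0.0034  0.0005 -0.0007]
[ 0.2488 -0.0005 -0.1262] [-0.0034  0.0005 -0.0007]
[ 0.2617 -0.0004 -0.1168] [-0.0034  0.0005 -0.0007]
[ 0.2736 -0.0004 -0.1061] [-0.0034  0.0005 -0.0007]
```

>>> {"api": "step_arm", "payload": {
  "steps": [
    {"x":0.003,"y":-0.002,"z":-0.016,"rx":0,"ry":0,"rz":0,"claw":-1},
    {"x":0.006,"y":-0.002,"z":-0.032,"rx":0,"ry":0,"rz":0,"claw":-1},
    {"x":0.011,"y":-0.002,"z":-0.047,"rx":0,"ry":0,"rz":0,"claw":-1},
    {"x":0.017,"y":-0.002,"z":-0.062,"rx":0,"ry":0,"rz":0,"claw":-1},
    {"x":0.025,"y":-0.002,"z":-0.076,"rx":0,"ry":0,"rz":0,"claw":-1},
    {"x":0.034,"y":-0.002,"z":-0.089,"rx":0,"ry":0,"rz":0,"claw":-1},
    {"x":0.044,"y":-0.002,"z":-0.101,"rx":0,"ry":0,"rz":0,"claw":-1},
    {"x":0.0556,"y":-0.002,"z":-0.1124,"rx":0,"ry":0,"rz":0,"claw":-1},
    {"x":0.068,"y":-0.002,"z":-0.1224,"rx":0,"ry":0,"rz":0,"claw":-1},
    {"x":0.0816,"y":-0.002,"z":-0.131,"rx":0,"ry":0,"rz":0,"claw":-1},
    {"x":0.0816,"y":-0.002,"z":-0.131,"rx":0,"ry":0,"rz":0,"claw":-1}
  ]
}}

```text
time: 11.07
tool_pos: [0.6237, -0.2256, 0.1914]
tool_rot: [3.14, 0.001, 1.572]
contact_force: [-6.3, -2.1, 4.5]
opening: 0.0236
grip_force: 8.0
```

Run:
```python
from h import *
from mv import go
s=robot.observe();p=s['tool_pos'];print(s['time'],p,s['tool_rot'],s['opening'],s['grip_force'],s['contact_force'])
C=np.array([.0,-.168,.085]);a0=np.arctan2(p[2]-C[2],C[1]-p[1]);r=np.hypot(p[2]-C[2],C[1]-p[1]);print('r',r,'a0',a0)
go(p,s['tool_rot'],[[p[0],C[1]-.12*np.cos(a),C[2]+.12*np.sin(a),90] for a in np.arange(1.1,2.36,.1)])
```

```text
11.0667 [ 0.6237 -0.2256  0.1914] [3.1401 0.0013 1.572 ] 0.023616291609953634 7.999571710824966 [-6.3385 -2.0811  4.5495]
r 0.12093798616371064 a0 1.0746817556383597
[ 0.0042  0.     -0.0008] [0.0018 0.0016 0.0015]
[ 0.0188  0.     -0.0073] [0.0018 0.0016 0.0015]
[ 0.0339  0.0001 -0.0124] [0.0018 0.0016 0.0015]
[ 0.0495  0.0001 -0.0159] [0.0018 0.0016 0.0015]
[ 0.0654  0.0001 -0.0179] [0.0018 0.0016 0.0015]
[ 0.0814  0.0001 -0.0182] [0.0018 0.0016 0.0015]
[ 0.0974  0.0001 -0.017 ] [0.0018 0.0016 0.0015]
[ 0.1131  0.0002 -0.0141] [0.0018 0.0016 0.0015]
[ 0.1285  0.0002 -0.0098] [0.0018 0.0016 0.0015]
[ 0.1433  0.0002 -0.0039] [0.0018 0.0016 0.0015]
[0.1575 0.0002 0.0035] [0.0018 0.0016 0.0015]
[0.1709 0.0002 0.0122] [0.0018 0.0016 0.0015]
[0.1834 0.0002 0.0223] [0.0018 0.0016 0.0015]
```

>>> {"api": "step_arm", "payload": {
  "steps": [
    {"x":0.019,"y":-0.001,"z":-0.007,"rx":0,"ry":0,"rz":0,"claw":-1},
    {"x":0.034,"y":-0.001,"z":-0.012,"rx":0,"ry":0,"rz":0,"claw":-1},
    {"x":0.05,"y":-0.001,"z":-0.016,"rx":0,"ry":0,"rz":0,"claw":-1},
    {"x":0.065,"y":-0.001,"z":-0.018,"rx":0,"ry":0,"rz":0,"claw":-1},
    {"x":0.081,"y":-0.001,"z":-0.018,"rx":0,"ry":0,"rz":0,"claw":-1},
    {"x":0.097,"y":-0.001,"z":-0.017,"rx":0,"ry":0,"rz":0,"claw":-1},
    {"x":0.113,"y":-0.001,"z":-0.014,"rx":0,"ry":0,"rz":0,"claw":-1},
    {"x":0.1285,"y":-0.001,"z":-0.01,"rx":0,"ry":0,"rz":0,"claw":-1},
    {"x":0.143,"y":-0.001,"z":-0.004,"rx":0,"ry":0,"rz":0,"claw":-1},
    {"x":0.1575,"y":-0.001,"z":0.0035,"rx":0,"ry":0,"rz":0,"claw":-1},
    {"x":0.171,"y":-0.001,"z":0.012,"rx":0,"ry":0,"rz":0,"claw":-1},
    {"x":0.18,"y":-0.001,"z":0.019,"rx":0,"ry":0,"rz":0,"claw":-1}
  ]
}}

```text
time: 12.07
tool_pos: [0.6237, -0.0893, 0.175]
tool_rot: [3.139, -0.002, 1.572]
contact_force: [0.3, 2.7, 6.4]
opening: 0.0239
grip_force: 8.0
```

>>> {"api": "step_arm", "payload": {
  "steps": [
    {"x":0.004,"y":0,"z":0.004,"rx":0,"ry":0,"rz":0,"claw":-1},
    {"x":0.004,"y":0,"z":0.004,"rx":0,"ry":0,"rz":0,"claw":-1},
    {"x":0.004,"y":0,"z":0.004,"rx":0,"ry":0,"rz":0,"claw":-1}
  ]
}}

```text
time: 12.32
tool_pos: [0.6237, -0.0864, 0.172]
tool_rot: [3.139, -0.003, 1.572]
contact_force: [-1.4, 6.0, 6.6]
opening: 0.0238
grip_force: 8.0
```

Run:
```python
from h import *
s=robot.observe();p=s['tool_pos'];print(s['time'],p,s['tool_rot'],s['opening'],s['grip_force'],s['contact_force'])
C=np.array([.0,-.168,.085]);print(np.arctan2(p[2]-C[2],C[1]-p[1]),np.hypot(p[2]-C[2],C[1]-p[1]))
```

```text
12.3167 [ 0.62374864 -0.0864458   0.17200326] [ 3.13910838e+00 -2.67265640e-03  1.57209970e+00] 0.023781123622359984 8.005107790231705 [-1.42456508  6.01628999  6.61118394]
2.3238781448737944 0.1192503819425293
```

>>> {"api": "step_arm", "payload": {
  "steps": [
    {"x":0.004,"y":0,"z":0.004,"rx":0,"ry":0,"rz":0,"claw":-1},
    {"x":0.006,"y":0,"z":0.006,"rx":0,"ry":0,"rz":0,"claw":-1},
    {"x":0.006,"y":0,"z":0.006,"rx":0,"ry":0,"rz":0,"claw":-1}
  ]
}}

```text
time: 12.57
tool_pos: [0.6237, -0.0821, 0.1674]
tool_rot: [3.139, -0.003, 1.572]
contact_force: [-0.5, 5.4, 6.3]
opening: 0.0238
grip_force: 8.0
```

Run:
```python
from h import *
s=robot.observe();p=s['tool_pos'];print(s['time'],p,s['contact_force'])
C=np.array([.0,-.168,.085]);print(np.arctan2(p[2]-C[2],C[1]-p[1]),np.hypot(p[2]-C[2],C[1]-p[1]))
```

```text
12.5667 [ 0.62373545 -0.08205596  0.16743307] [-0.54940539  5.43295151  6.31989396]
2.3770433208410906 0.11908647737698934
```

>>> {"api": "step_arm", "payload": {
  "steps": [
    {"x":0,"y":0,"z":0,"rx":0,"ry":0,"rz":0,"claw":-0.2},
    {"x":0,"y":0,"z":0,"rx":0,"ry":0,"rz":0,"claw":0},
    {"x":0,"y":0,"z":0,"rx":0,"ry":0,"rz":0,"claw":0},
    {"x":0,"y":0,"z":0,"rx":0,"ry":0,"rz":0,"claw":0},
    {"x":0,"y":0,"z":-0.03,"rx":0,"ry":0,"rz":0,"claw":0},
    {"x":0,"y":0,"z":-0.08,"rx":0,"ry":0,"rz":0,"claw":0},
    {"x":0,"y":0,"z":-0.12,"rx":0,"ry":0,"rz":0,"claw":0},
    {"x":-0.055,"y":0,"z":-0.12,"rx":0,"ry":0,"rz":0,"claw":0},
    {"x":-0.11,"y":0,"z":-0.12,"rx":0,"ry":0,"rz":0,"claw":0},
    {"x":-0.16,"y":0.03,"z":-0.12,"rx":0,"ry":0,"rz":0,"claw":0},
    {"x":-0.18,"y":0.06,"z":-0.12,"rx":0,"ry":0,"rz":0,"claw":0},
    {"x":-0.18,"y":0.06,"z":-0.12,"rx":0,"ry":0,"rz":0,"claw":0}
  ]
}}

```text
time: 13.57
tool_pos: [0.6696, -0.2246, 0.2534]
tool_rot: [-3.141, 0.0, 1.566]
contact_force: [0.0, -0.3, -0.0]
opening: 0.0461
grip_force: 0.0
```

Run:
```python
from h import *
np.set_printoptions(precision=4,suppress=True)
s=robot.observe();print(s['time'],s['tool_pos'],s['tool_rot'],s['opening'])
for c in ['scene','top']:
    im,d=read_camera(c);P=pts(c,d);hsv=cv2.cvtColor(im,cv2.COLOR_BGR2HSV).astype(int)
    m=(np.hypot(P[...,0]-.62,P[...,1]+.15)<.15)&((hsv[...,0]<6)|(hsv[...,0]>174))&(hsv[...,1]>150)&(hsv[...,2]>90)&(P[...,2]>.07)
    Q=P[m];print(c,len(Q))
    if len(Q):
        print(np.percentile(Q,[2,50,98],axis=0)); y=Q[:,1];k=np.polyfit(y,Q[:,2],1);print('rod angle',np.pi-np.arctan(k[0]))
        print(Q[np.argsort(y)][::max(1,len(y)//15)])
    cv2.imwrite(f'pics/{c}3.png',im)
a=cv2.imread('pics/scene3.png');cv2.imwrite('pics/c3.png',cv2.resize(a[140:280,160:310],None,fx=4,fy=4))
```

```text
13.5667 [ 0.6696 -0.2246  0.2534] [-3.141   0.0003  1.5659] 0.04606627280432443
scene 65
[[ 0.6137 -0.1435  0.115 ]
 [ 0.6266 -0.0874  0.1811]
 [ 0.6361 -0.0818  0.1885]]
rod angle 2.3117715828824754
[[ 0.6281 -0.1527  0.1033]
 [ 0.6269 -0.1313  0.1335]
 [ 0.636  -0.0957  0.1736]
 [ 0.6361 -0.0939  0.1852]
 [ 0.6339 -0.0922  0.1858]
 [ 0.6282 -0.0912  0.1876]
 [ 0.6353 -0.0904  0.1797]
 [ 0.6332 -0.0882  0.1808]
 [ 0.6304 -0.0874  0.1845]
 [ 0.6159 -0.0858  0.1856]
 [ 0.6193 -0.0853  0.184 ]
 [ 0.6321 -0.0848  0.1795]
 [ 0.6167 -0.0845  0.1832]
 [ 0.6353 -0.084   0.1828]
 [ 0.6212 -0.0827  0.1743]
 [ 0.6364 -0.0822  0.1811]
 [ 0.6215 -0.0816  0.1806]]
top 94
[[ 0.614  -0.0981  0.1735]
 [ 0.6253 -0.0906  0.1851]
 [ 0.6374 -0.083   0.1891]]
rod angle 3.1996142356878057
[[ 0.6271 -0.1003  0.1737]
 [ 0.6294 -0.098   0.183 ]
 [ 0.6155 -0.096   0.1866]
 [ 0.6311 -0.0958  0.1852]
 [ 0.6149 -0.0938  0.1895]
 [ 0.6305 -0.0937  0.1878]
 [ 0.6155 -0.0917  0.1862]
 [ 0.6263 -0.0916  0.1868]
 [ 0.6143 -0.0896  0.1816]
 [ 0.6262 -0.0895  0.1875]
 [ 0.6143 -0.0874  0.1818]
 [ 0.6271 -0.0873  0.1833]
 [ 0.6139 -0.0853  0.1835]
 [ 0.6274 -0.0852  0.1817]
 [ 0.6161 -0.0831  0.1831]
 [ 0.6296 -0.083   0.1817]]
```

View pics/c3.png

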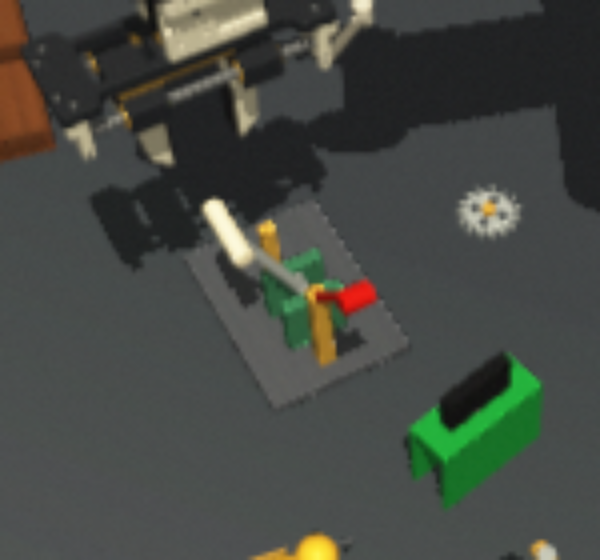

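The catch rod stands folded over to +y, with the knob at (355,297) in the crop. To be certain it's at its stop, I'll press it lightly with closed fingers.

>>> {"api": "step_arm", "payload": {
  "steps": [
    {"x":0.05,"y":-0.02,"z":0,"rx":0,"ry":0,"rz":0,"claw":-1},
    {"x":0.1,"y":-0.04,"z":0,"rx":0,"ry":0,"rz":0,"claw":-1},
    {"x":0.15,"y":-0.06,"z":0,"rx":0,"ry":0,"rz":0,"claw":-1},
    {"x":0.187,"y":-0.06,"z":0.02,"rx":0,"ry":0,"rz":0,"claw":-1},
    {"x":0.187,"y":-0.06,"z":0.04,"rx":0,"ry":0,"rz":0,"claw":-1},
    {"x":0.187,"y":-0.06,"z":0.05,"rx":0,"ry":0,"rz":0,"claw":-1},
    {"x":0.187,"y":-0.06,"z":0.055,"rx":0,"ry":0,"rz":0,"claw":-1},
    {"x":0.187,"y":-0.06,"z":0.06,"rx":0,"ry":0,"rz":0,"claw":-1},
    {"x":0.187,"y":-0.06,"z":0.06,"rx":0,"ry":0,"rz":0,"claw":-1}
  ]
}}

```text
time: 14.42
tool_pos: [0.6229, -0.0802, 0.2107]
tool_rot: [-3.141, -0.0, 1.57]
contact_force: [-1.2, 1.1, 0.5]
opening: 0.0006
grip_force: 0.0
```

>>> {"api": "step_arm", "payload": {
  "steps": [
    {"x":0,"y":0,"z":0.003,"rx":0,"ry":0,"rz":0,"claw":-1},
    {"x":0,"y":0,"z":0.006,"rx":0,"ry":0,"rz":0,"claw":-1},
    {"x":0,"y":0,"z":0.008,"rx":0,"ry":0,"rz":0,"claw":-1},
    {"x":0,"y":0,"z":0.008,"rx":0,"ry":0,"rz":0,"claw":-1}
  ]
}}

```text
time: 14.75
tool_pos: [0.6231, -0.0798, 0.2048]
tool_rot: [-3.142, -0.0, 1.57]
contact_force: [0.2, 1.1, -0.4]
opening: 0.0009
grip_force: 0.1
```

>>> {"api": "step_arm", "payload": {
  "steps": [
    {"x":0,"y":0,"z":0.002,"rx":0,"ry":0,"rz":0,"claw":-1},
    {"x":0,"y":0,"z":0.004,"rx":0,"ry":0,"rz":0,"claw":-1},
    {"x":0,"y":0,"z":0.004,"rx":0,"ry":0,"rz":0,"claw":-1}
  ]
}}

```text
time: 15.0
tool_pos: [0.6233, -0.0784, 0.2027]
tool_rot: [3.14, -0.002, 1.571]
contact_force: [-0.3, 5.6, 5.0]
opening: 0.0002
grip_force: 2.7
```

>>> {"api": "step_arm", "payload": {
  "steps": [
    {"x":0,"y":0,"z":0.002,"rx":0,"ry":0,"rz":0,"claw":-1},
    {"x":0,"y":0,"z":0.003,"rx":0,"ry":0,"rz":0,"claw":-1},
    {"x":0,"y":0,"z":0.003,"rx":0,"ry":0,"rz":0,"claw":-1}
  ]
}}

```text
time: 15.25
tool_pos: [0.6234, -0.0773, 0.2014]
tool_rot: [3.14, -0.003, 1.571]
contact_force: [-1.7, 7.8, 9.3]
opening: 0.0002
grip_force: 5.2
```

The press gives firm resistance with the knob top at about 0.184, which matches the stop at 2.3 rad. Next is the lever.

>>> {"api": "step_arm", "payload": {
  "steps": [
    {"x":0,"y":0,"z":-0.04,"rx":0,"ry":0,"rz":0,"claw":0},
    {"x":0,"y":0,"z":-0.07,"rx":0,"ry":0,"rz":0,"claw":0},
    {"x":-0.05,"y":0.03,"z":-0.07,"rx":0,"ry":0,"rz":0,"claw":0},
    {"x":-0.1,"y":0.06,"z":-0.07,"rx":0,"ry":0,"rz":0,"claw":0},
    {"x":-0.15,"y":0.064,"z":-0.07,"rx":0,"ry":0,"rz":0,"claw":0},
    {"x":-0.185,"y":0.064,"z":-0.07,"rx":0,"ry":0,"rz":0,"claw":0},
    {"x":-0.185,"y":0.064,"z":-0.07,"rx":0,"ry":0,"rz":0,"claw":0},
    {"x":-0.185,"y":0.064,"z":-0.07,"rx":0,"ry":0,"rz":0,"claw":0},
    {"x":-0.185,"y":0.064,"z":-0.07,"rx":0,"ry":0,"rz":0,"claw":0}
  ]
}}

```text
time: 16.0
tool_pos: [0.6709, -0.2177, 0.252]
tool_rot: [-3.141, -0.001, 1.571]
contact_force: [-0.7, 0.8, 0.3]
opening: 0.0457
grip_force: 0.0
```

```bash
python3 mv.py .6705 -.2205 .2 90 .6705 -.2205 .157 90
python3 - <<'E'
from h import *
im,d=read_camera('scene');P=pts('scene',d);hsv=cv2.cvtColor(im,cv2.COLOR_BGR2HSV).astype(int)
m=(np.hypot(P[...,0]-.62,P[...,1]+.15)<.15)&((hsv[...,0]<6)|(hsv[...,0]>174))&(hsv[...,1]>150)&(hsv[...,2]>90)&(P[...,2]>.07)
print(np.percentile(P[m],[2,50,98],axis=0).round(4))
E
```

```text
16.0 [ 0.6709 -0.2177  0.252 ] [-179.9761   -0.045    89.9864] 0.04570019333294981 0.0 [-0.6554  0.7756  0.3019]
[-0.0039 -0.0005  0.0693] [-0.0005 -0.001  -0.0003]
[-0.0039 -0.0005  0.1266] [-0.0005 -0.001  -0.0003]
[[ 0.6141 -0.1509  0.1052]
 [ 0.6269 -0.0848  0.1797]
 [ 0.6358 -0.0781  0.1853]]
```

>>> {"api": "step_arm", "payload": {
  "steps": [
    {"x":-0.004,"y":0,"z":0.03,"rx":0,"ry":0,"rz":0,"claw":0},
    {"x":-0.004,"y":0,"z":0.07,"rx":0,"ry":0,"rz":0,"claw":0},
    {"x":-0.004,"y":0,"z":0.105,"rx":0,"ry":0,"rz":0,"claw":0},
    {"x":-0.004,"y":0,"z":0.127,"rx":0,"ry":0,"rz":0,"claw":0},
    {"x":-0.004,"y":0,"z":0.127,"rx":0,"ry":0,"rz":0,"claw":0},
    {"x":-0.004,"y":0,"z":0.127,"rx":0,"ry":0,"rz":0,"claw":-1},
    {"x":-0.004,"y":0,"z":0.127,"rx":0,"ry":0,"rz":0,"claw":-1},
    {"x":-0.004,"y":0,"z":0.127,"rx":0,"ry":0,"rz":0,"claw":-1},
    {"x":-0.004,"y":0,"z":0.127,"rx":0,"ry":0,"rz":0,"claw":-1},
    {"x":-0.004,"y":0,"z":0.127,"rx":0,"ry":0,"rz":0,"claw":-1},
    {"x":-0.004,"y":0,"z":0.127,"rx":0,"ry":0,"rz":0,"claw":-1},
    {"x":-0.004,"y":0,"z":0.127,"rx":0,"ry":0,"rz":0,"claw":-1}
  ],
  "squeeze": 20
}}

```text
time: 17.05
tool_pos: [0.6699, -0.2213, 0.1584]
tool_rot: [-3.14, 0.0, 1.57]
contact_force: [-6.3, 0.0, 6.4]
opening: 0.0153
grip_force: 20.0
```

>>> {"api": "step_arm", "payload": {
  "steps": [
    {"x":0,"y":0,"z":0,"rx":0,"ry":0,"rz":0,"claw":-1},
    {"x":0,"y":0,"z":0,"rx":0,"ry":0,"rz":0,"claw":-1}
  ]
}}

```text
time: 17.22
tool_pos: [0.6699, -0.2213, 0.1584]
tool_rot: [-3.14, 0.0, 1.57]
contact_force: [-6.2, 1.3, 6.0]
opening: 0.015
grip_force: 20.0
```

Run:
```python
from h import *
from mv import go
s=robot.observe();p=s['tool_pos'];print(s['time'],p,s['tool_rot'],s['opening'],s['grip_force'],s['contact_force'])
C=np.array([p[0]-.050,0,.05]);dz=p[2]-.1536
go(p,s['tool_rot'],[[C[0]+.115*np.sin(.45-a),p[1],C[2]+.115*np.cos(.45-a)+dz,90] for a in np.arange(.08,.9,.08)])
```

```text
17.2167 [ 0.6699 -0.2213  0.1584] [-3.1397  0.      1.5703] 0.014952004904711802 20.001058280467987 [-6.1509  1.3248  5.962 ]
[-0.     -0.0112 -0.0048] [-0.0024 -0.     -0.0006]
[-0.     -0.0228 -0.0088] [-0.0024 -0.     -0.0006]
[-0.     -0.0347 -0.0118] [-0.0024 -0.     -0.0006]
[-0.     -0.0468 -0.0138] [-0.0024 -0.     -0.0006]
[-0.     -0.059  -0.0149] [-0.0024 -0.     -0.0006]
[-0.     -0.0713 -0.015 ] [-0.0024 -0.     -0.0006]
[-0.     -0.0835 -0.0141] [-0.0024 -0.     -0.0006]
[-0.     -0.0956 -0.0123] [-0.0024 -0.     -0.0006]
[-0.0001 -0.1076 -0.0094] [-0.0024 -0.     -0.0006]
[-0.0001 -0.1193 -0.0057] [-0.0024 -0.     -0.0006]
[-0.0001 -0.1306 -0.001 ] [-0.0024 -0.     -0.0006]
```

>>> {"api": "step_arm", "payload": {
  "steps": [
    {"x":0,"y":-0.011,"z":-0.005,"rx":0,"ry":0,"rz":0,"claw":-1},
    {"x":0,"y":-0.023,"z":-0.009,"rx":0,"ry":0,"rz":0,"claw":-1},
    {"x":0,"y":-0.035,"z":-0.012,"rx":0,"ry":0,"rz":0,"claw":-1},
    {"x":0,"y":-0.047,"z":-0.014,"rx":0,"ry":0,"rz":0,"claw":-1},
    {"x":0,"y":-0.059,"z":-0.015,"rx":0,"ry":0,"rz":0,"claw":-1},
    {"x":0,"y":-0.071,"z":-0.015,"rx":0,"ry":0,"rz":0,"claw":-1},
    {"x":0,"y":-0.0835,"z":-0.014,"rx":0,"ry":0,"rz":0,"claw":-1},
    {"x":0,"y":-0.0956,"z":-0.0123,"rx":0,"ry":0,"rz":0,"claw":-1},
    {"x":0,"y":-0.1076,"z":-0.0094,"rx":0,"ry":0,"rz":0,"claw":-1},
    {"x":0,"y":-0.1193,"z":-0.0057,"rx":0,"ry":0,"rz":0,"claw":-1},
    {"x":0,"y":-0.1193,"z":-0.0057,"rx":0,"ry":0,"rz":0,"claw":-1}
  ],
  "squeeze": 30
}}

```text
time: 18.13
tool_pos: [0.5838, -0.2213, 0.1643]
tool_rot: [3.132, 0.002, 1.57]
contact_force: [7.1, 2.7, 7.0]
opening: 0.0151
grip_force: 30.0
```

>>> {"api": "step_arm", "payload": {
  "steps": [
    {"x":0,"y":-0.004,"z":0,"rx":0,"ry":0,"rz":0,"claw":-1},
    {"x":0,"y":-0.004,"z":0,"rx":0,"ry":0,"rz":0,"claw":-1},
    {"x":0,"y":-0.004,"z":0,"rx":0,"ry":0,"rz":0,"claw":-1}
  ]
}}

```text
time: 18.38
tool_pos: [0.5819, -0.2213, 0.1639]
tool_rot: [3.132, 0.002, 1.57]
contact_force: [8.0, 3.5, 3.1]
opening: 0.0149
grip_force: 30.0
```

>>> {"api": "step_arm", "payload": {
  "steps": [
    {"x":0,"y":-0.004,"z":0,"rx":0,"ry":0,"rz":0,"claw":-1},
    {"x":0,"y":-0.004,"z":0,"rx":0,"ry":0,"rz":0,"claw":-1},
    {"x":0,"y":-0.004,"z":0,"rx":0,"ry":0,"rz":0,"claw":-1}
  ]
}}

```text
time: 18.63
tool_pos: [0.5797, -0.2213, 0.1634]
tool_rot: [3.13, 0.002, 1.57]
contact_force: [12.9, 1.9, -1.6]
opening: 0.0152
grip_force: 30.0
```

>>> {"api": "step_arm", "payload": {
  "steps": [
    {"x":0,"y":-0.004,"z":0,"rx":0,"ry":0,"rz":0,"claw":-1},
    {"x":0,"y":-0.004,"z":0,"rx":0,"ry":0,"rz":0,"claw":-1},
    {"x":0,"y":-0.004,"z":0,"rx":0,"ry":0,"rz":0,"claw":-1}
  ]
}}

```text
time: 18.88
tool_pos: [0.5794, -0.2212, 0.1633]
tool_rot: [3.124, 0.003, 1.571]
contact_force: [23.3, 3.0, -7.2]
opening: 0.0148
grip_force: 30.0
```

At x = 0.579 the force jumps to 23 N without further motion, so the lever is on its stop. Final check before handing in.

Run:
```python
from h import *
im,d=read_camera('scene');P=pts('scene',d);hsv=cv2.cvtColor(im,cv2.COLOR_BGR2HSV).astype(int)
m=(np.hypot(P[...,0]-.62,P[...,1]+.13)<.12)&((hsv[...,0]<6)|(hsv[...,0]>174))&(hsv[...,1]>150)&(hsv[...,2]>90)&(P[...,2]>.07)
print(np.percentile(P[m],[2,50,98],axis=0).round(4))
cv2.imwrite('pics/f.png',cv2.resize(im[130:390,150:420],None,fx=2.3,fy=2.3))
s=robot.observe();print(s['time'],s['tool_pos'],s['contact_force'],s['grip_force'])
```

```text
[[ 0.6133 -0.1427  0.1128]
 [ 0.6269 -0.0845  0.179 ]
 [ 0.6361 -0.0786  0.1851]]
18.9333 [ 0.5793583  -0.22126831  0.16337719] [23.46634393  1.92530332 -6.48810715] 29.999612867832184
```

View pics/f.png

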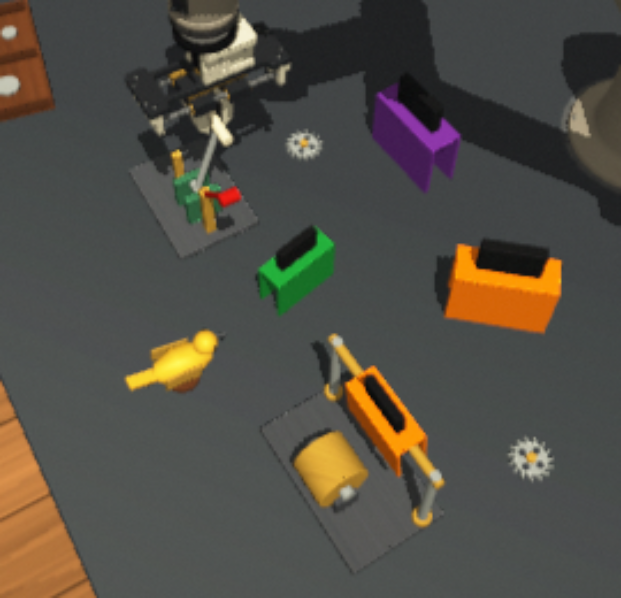

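The guard hangs on the bar at (385,415), the catch is open at (228,196), and the lever is held pulled at (220,130). The bystanders in view haven't moved.

```bash
python3 -c "
from cell import robot
print(robot.hand_in())"
```

```text
the job is handed in; nothing more can be done
None
```

I handed the job in at about 19 s: the smaller amber guard is hanging free on the bar, the catch is at its open stop, and the lever was pulled after that and is held on its stop with about 23 N.

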